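# Paste the thread, then hold the hidden bolt head

## Robot

A 7-joint arm with a two-finger parallel gripper is mounted at the origin on the work surface; the furniture and walls round the work are solid. World frame = base frame: x ahead of the robot, y to its left, z up, the work surface at z = 0. Lengths are in m, angles in rad, forces in N, time in s.
With the tool pointing down it reaches from about 0.35 to 0.775 m from the base axis. Payload 3.1 kg.
Tool frame: the origin (TCP) lies on the centre line of the jaws, within the pads' length; the fingertips stand 19 mm ahead of it and the grasp point (between the pads) is the TCP; z points along the fingers, y is the line along which they close (so a half turn about z gives the same grasp; the last joint's range is limited). The gripper opens to 85 mm and grips with 20 to 120 N. Pads are 22 mm wide; open, the fingers measure 114 mm over their backs; the gripper's body (76 mm by 85 mm) begins 54 mm behind the grasp point. The pads swing forward as they close: fully open they stand 13 mm farther back than shut.
Start: joints at [-0.042, 0.311, 0.014, 1.512, -0.004, 1.319, -0.027], TCP at [0.55, 0, 0.25] pointing down, gripper open.
Joint ranges: [-2.7, 2.7], [-0.3, 1.91], [-1.27, 1.3], [0.12, 2.57], [-1.44, 4.58], [0.2, 2.03], [-3.05, 3.05]. Speed limits (rad/s): [2.79, 2.79, 3.14, 3.14, 3.14, 3.14, 3.14].

## Interface

Orientations are given as a unit quaternion [x, y, z, w].
In Python, from workcell import env gives the robot as it stands.
- The arm moves only by the shell command python3 -m pendant 'ROWS' [FORCE]. ROWS is JSON, a list of rows, each a list of 7 numbers: the shift along the tool's x, y, z in mm, then the turn, a rotation vector about the tool's x, y, z in rad, then the opening, from 0 (shut) to 1 (fully open). A call has 1 to 12 rows; each row shifts and turns the commanded pose from where the row before left it, along the tool's axes as they then stand; what a row does not reach is not made up. A row lasts 1/8 s, in which the tool goes at most 62.5 mm and 10.7 degrees, less where a joint would pass 70% of its speed; a pose out of reach is approached as far as the arm can. A call with a gripper value outside its range is refused whole. The fingers move at their own pace and stop on an object; FORCE is the grip in N (left out, the last holds). Time passes only in rows, so rows that do not move let the fingers close. It gives the time, the measured TCP pose, the force, the opening and the grip force at its end, in the units of the state.
- env.sense(): the state, without advancing time (a new reading comes with each control period).
- env.capture(name): name is "scene" or "side" or "wrist"; returns the picture (384x512x3 uint8, blue, green, red); there is no depth.
- env.camera_model(name): a dict with "vfov" (degrees; the focal length in pixels is half the picture's height over the tangent of half this angle, whatever the lens; pixels are square), "cx", "cy" (the principal point, pixels), "D" ([k1, k2, p1, p2, k3] as OpenCV has them; the pictures are not rectified), "xyz" and "orientation" of the camera in the world. Camera axes: x right, y down, z forward; pixel columns grow to the right and rows downward; lengths in m; the calibration is good to about 2 mm. A picture is of the moment at which its call begins: read the wrist's pose just before it. camera_model takes no time and is no camera call; for the wrist camera it gives the pose at the moment of the call.
- env.sign_off(): hands the job in; it is judged then, once.
The state is a dict: "clock": time; "joints": joint angles; "dq": joint speeds; "joint_torque": joint torques, N m; "tcp_pos": TCP position; "orientation": TCP orientation; "force": force on the tool from outside, world axes, zero at the start; "torque": the same for the moment, N m; "width": finger opening in m; "gripper_force": force on a finger pad.
Only numpy, scipy, OpenCV 4.12 (cv2) and the standard library are available. Lean on these libraries where they do the work, as an engineer would, in place of code of your own. Each camera call takes 0.05 s, during which the arm holds its last target. There are 200 camera calls.

## Task

A slow gear motor is running a nut along a bolt, but the whole bolt is turning with it. Take the red brush from its green stand, dip its tip into the steel paste pot, touch the tip to the bare brass thread between the nut and the blue bracket, and stand the brush back in its stand; then reach down into the gap behind the blue bracket, grip the hidden hexagonal bolt head between the fingers so that it stops turning, and finish while still holding it. Leave the jars and the dropper bottle where they are.

Things in the scene. Friction and masses are not known exactly. Their poses are not given: they have to be found in the camera images.
- brush: paste brush, loose, 45 g, 125 mm long, standing upright in the stand at the start. Origin at the bristle tip, z along the brush toward the handle end. Grey bristles z 0-24 mm (up to 13 mm thick), steel neck 12 mm thick to z = 50, red collar 32 mm in diameter z 50-57, round red handle 18 mm in diameter z 57-125 (grip it here, about z = 95). In the stand the collar rests on the stand's rim and the tip is 10 mm above the table
- brush_tip (a point): the bristle tip of the brush (its origin); it moves with the brush
- stand: green brush stand, fixed to the table: upright tube 60 mm high, 36 mm outside, bore 20 mm in diameter and open at the top, on a foot 72 mm in diameter and 10 mm high. Origin at the centre of its underside on the table, z up. It and the pot may stand in each other's place
- pot: open round steel paste pot, fixed to the table, 62 mm outside diameter, 40 mm high, wall 3 mm, inner floor 5 mm above the table. Origin at the centre of its underside, z up. Dipped means the brush tip is inside it, more than 12 mm below its rim
- rig: bolt rig, fixed; origin under the centre of its dark base (190 mm along its x, 90 along y, 8 thick); its x points away from the robot at yaw 0. Along x (mm): black motor -93 to -43 (56 wide, top z 90), nut and socket to -21, bare thread -21 to 17, blue upright bracket 17 to 25 (84 wide, top z 90), open gap 25 to 81 with the bolt head, grey rear wall 81 to 89 (84 wide, top z 80)
- thread_mid (a point): middle of the bare brass thread, on the bolt's axis, which is level along the rig's x at z = 60 mm; 2 mm in -x of the rig's origin. The thread is 14 mm thick (top at z = 67 mm) and 38 mm long between nut and bracket
- head_mid (a point): centre of the bolt head, on the bolt's axis in the gap, 53 mm in +x of the rig's origin, z = 60 mm. The head is a steel hexagonal prism 24 mm across flats (28 mm over corners), 26 mm long along the rig's x. The gap is 56 mm wide along x, open above and at both y sides: grip from above, fingers closing along the rig's y
- bolt (a joint): turn of the bolt about the rig's x, rad; at 0 (and every 1.047 rad) two flats face the rig's +y and -y. The drive, about 0.05 N m, turns it slowly at about 0.08 rad/s; any firm grip of 20 N or more on the head stops it, at whatever angle it has
- sample_jar_4: jar with yellow cap, 50 mm wide, 77 mm high, bystander, origin under its centre. To its right (-y) stands the fixed grinder, a drum 356 mm high and about 330 mm wide round x = 0.45, y = -0.5 m; at the start the gripper is close in front of it, so draw back toward the base before swinging left
- bottle_3: brown dropper bottle, 33 mm wide, 102 mm high, bystander, origin under its centre
- sample_jar_2: jar with black cap, 56 mm wide, 92 mm high, bystander, origin under its centre
Not all that is in view belongs to the job. There is more than one size of the brush; the one meant has the size given above.

How it is judged:
On the way, in this order (a step that is already met when the one before it is completed fails the run):
1. the held brush's tip is dipped into the pot, more than 12 mm below its rim (horizontal distance between brush_tip and pot below 0.028 m and z of brush_tip in the frame of pot below 0.028 m and contact force between the fingers and brush above 0.5 N), for 0.1 s.
2. the held brush's tip touches the bare thread (contact force between brush and bolt above 0.2 N and distance between brush_tip and thread_mid below 0.028 m and contact force between the fingers and brush above 0.5 N), for 0.1 s.
3. the brush stands in its stand again, let go (horizontal distance between brush_tip and stand below 0.009 m and z of brush_tip in the frame of stand below 0.018 m and angle between brush's own z axis and vertical below 0.12 rad and contact force between the fingers and brush below 0.1 N), for 0.2 s.
At the end, for the whole second after the job is handed in: The brush stands upright in its stand (tip within 9 mm of the stand's axis, less than 18 mm above the table), and the bolt head is between the fingers (grasp point within 26 mm of the head's centre), gripped with more than 5 N and turning at less than 0.02 rad/s (all of step 3 and velocity of joint bolt between -0.02 and 0.02 rad/s and contact force between the fingers and bolt above 5 N and distance between the grasp point and head_mid below 0.026 m); the arm keeps its last pose, push and grip.
It fails at once if a jar or the dropper bottle is moved by more than 30 mm (distance of any of sample_jar_4, bottle_3, sample_jar_2 from where it was at the start of the episode above 0.03 m).
It also fails if it takes over 62 s, if anything falls off the work surface, if the arm or the gripper's body presses on something with over 40 N, if the wrist force passes 120 N, or if a joint passes its speed limit or range.

## Working session

There is one attempt and no reset: what is moved stays moved. The work goes in short steps, Python scripts to look and compute and a shell command to move; the robot and the scene stay as the last step left them, time stands still between calls to the robot, and variables do not carry over. Pictures are saved under pics/ and viewed, at most 12 in all, crops included, and the job is handed in when it is done.

```bash
mkdir -p pics; ls
cat > h.py <<'E'
import numpy as np, cv2
from scipy.spatial.transform import Rotation as R
from workcell import env
def ray(name_or_model,u,v):
    m=env.camera_model(name_or_model) if isinstance(name_or_model,str) else name_or_model
    f=192/np.tan(np.radians(m["vfov"])/2)
    K=np.array([[f,0,m["cx"]],[0,f,m["cy"]],[0,0,1.]])
    p=cv2.undistortPoints(np.array([[[u,v]]],float),K,np.array(m["D"],float))[0,0]
    d=R.from_quat(m["orientation"]).apply([p[0],p[1],1.])
    return np.array(m["xyz"]),d/np.linalg.norm(d)
def plane(n,u,v,z):
    o,d=ray(n,u,v); return o+d*(z-o[2])/d[2]
def proj(n,P):
    m=env.camera_model(n) if isinstance(n,str) else n
    f=192/np.tan(np.radians(m["vfov"])/2)
    K=np.array([[f,0,m["cx"]],[0,f,m["cy"]],[0,0,1.]])
    r=R.from_quat(m["orientation"]).inv()
    rv=r.as_rotvec(); t=-r.apply(m["xyz"])
    return cv2.projectPoints(np.array(P,float).reshape(-1,3),rv,t,K,np.array(m["D"],float))[0][:,0]
def tri(rs):
    A=np.zeros((3,3));b=np.zeros(3)
    for o,d in rs:
        M=np.eye(3)-np.outer(d,d);A+=M;b+=M@o
    return np.linalg.solve(A,b)
E
python3 - <<'E'
from h import *
a=env.capture("scene");b=env.capture("side")
cv2.imwrite("pics/sc.png",a);cv2.imwrite("pics/si.png",b)
c=env.capture("wrist");cv2.imwrite("pics/w.png",c)
for n in("scene","side","wrist"):print(n,env.camera_model(n))
s=env.sense();print(s["clock"],s["tcp_pos"],s["orientation"],s["width"])
E
```

```text
pics
scene {'vfov': 44.4965680849823, 'cx': 253.90751447882477, 'cy': 190.96399875469072, 'D': array([0.01195262, 0.        , 0.        , 0.        , 0.        ]), 'xyz': array([-0.76767374, -0.54384425,  0.90643659]), 'orientation': array([ 0.74058314, -0.44907949,  0.26733583, -0.42236924])}
side {'vfov': 46.81941840853223, 'cx': 252.31268033769675, 'cy': 194.2098945138231, 'D': array([-0.04570572,  0.        ,  0.        ,  0.        ,  0.        ]), 'xyz': array([-0.06183656,  0.97656065,  0.73764685]), 'orientation': array([-0.26098685,  0.8396957 , -0.45887369,  0.12740462])}
wrist {'vfov': 65.31178168217814, 'cx': 253.96107657883886, 'cy': 189.28752621611227, 'D': array([-0.05112369,  0.        ,  0.        ,  0.        ,  0.        ]), 'xyz': array([0.55019761, 0.07490996, 0.37433409]), 'orientation': array([ 9.89142803e-01,  4.68266606e-04, -1.04602422e-03,  1.46953063e-01])}
0.15 [ 5.49479495e-01 -2.87268126e-06  2.49462543e-01] [ 7.07099218e-01  7.07113749e-01 -6.74801703e-04 -6.22473223e-04] 0.085521360630763
```

View pics/sc.png

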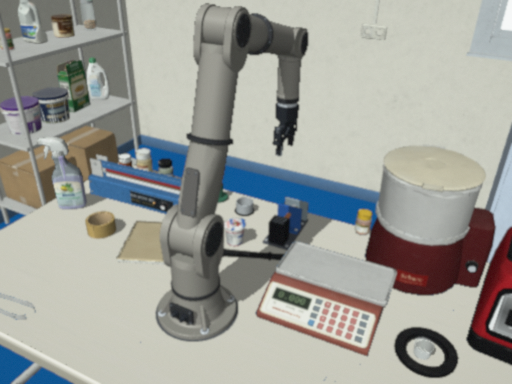

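View pics/si.png

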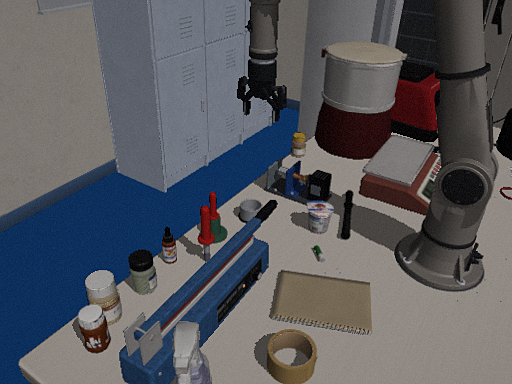

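Scene: rig near (285,225), pot (244,205), stand mostly hidden behind the arm (223,196), yellow jar (363,222). Side: two red brushes, at (212,215) in a green stand and (206,235) nearer; pot (250,210), rig (300,182), bottle (168,245), black-cap jar (143,270). I'll zoom in on the side view.

Run:
```python
from h import *
b=cv2.imread("pics/si.png")
cv2.imwrite("pics/si2.png",cv2.resize(b[140:300,120:350],None,fx=3.4,fy=3.4,interpolation=cv2.INTER_CUBIC))
hsv=cv2.cvtColor(b,cv2.COLOR_BGR2HSV)
def blobs(name,m,z):
    n,l,s,c=cv2.connectedComponentsWithStats(m.astype(np.uint8))
    for i in range(1,n):
        if s[i,4]>15:print(name,s[i],c[i].round(1),plane("side",*c[i],z).round(3))
H,S,V=[hsv[...,i].astype(int) for i in range(3)]
blobs("red",((H<8)|(H>172))&(S>170)&(V>90),0.1)
blobs("green",(H>50)&(H<90)&(S>90)&(V>40),0.03)
blobs("blue",(H>105)&(H<125)&(S>150)&(V>100),0.05)
blobs("brass",(H>12)&(H<25)&(S>120)&(V>90),0.06)
```

```text
red [432  79   7   7  17] [435.5  81.6] [ 0.313 -1.109  0.1  ]
red [420  84  20  46 220] [432.2 101.4] [ 0.259 -0.844  0.1  ]
red [198 192  21  53 469] [208.6 220.2] [0.489 0.312 0.1  ]
green [211 217  16  26 244] [217.7 230.4] [0.503 0.26  0.03 ]
green [315 246   6   8  26] [317.5 249.3] [0.257 0.177 0.03 ]
blue [276 110   7  13  18] [279.5 116.1] [ 0.733 -0.437  0.05 ]
blue [220 246  47  51 130] [241.6 272. ] [0.351 0.369 0.05 ]
blue [196 308  14  15  43] [202.3 315.3] [0.344 0.518 0.05 ]
blue [163 349  10  12  30] [167.5 354.6] [0.337 0.627 0.05 ]
blue [144 369  10   5  20] [148.8 371. ] [0.34  0.671 0.05 ]
brass [293 133  13  10  91] [299.7 136.7] [ 0.571 -0.302  0.06 ]
brass [268 329  49  55 676] [295.5 363.8] [0.132 0.517 0.06 ]
```

View pics/si2.png

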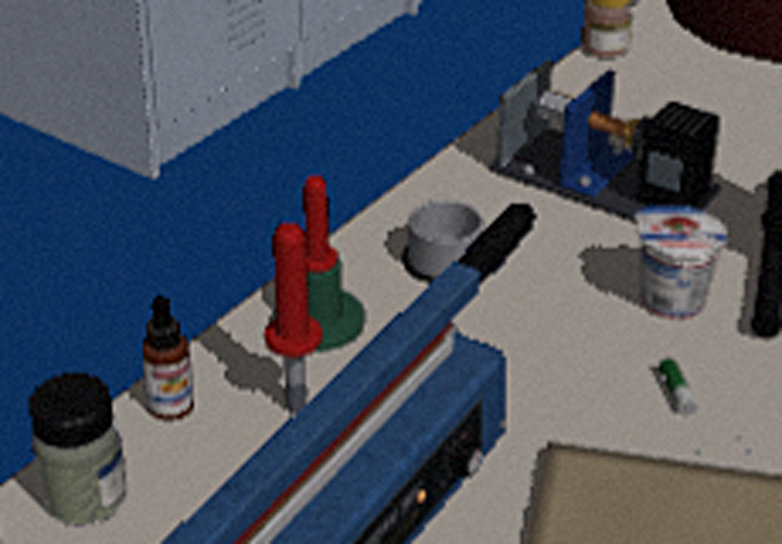

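View pics/w.png

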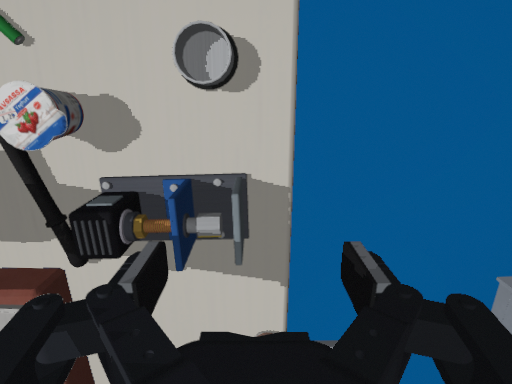

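Wrist view (image right = +x, up = +y): pot rim centred at (205,53), rig base's far edge from (102,178) to (246,174), bracket at u≈180, head at (208,226). The brush in the green stand has its top at about side (212,192); the nearer one (205,206) is the decoy, outside the stand.

Run:
```python
from h import *
for n,u,v,z in [("potc",205,53,.04),("baseL",102,178,.008),("baseR",246,174,.008),("thr nut end",143,227,.06),("thr br end",172,226,.06),("head c top",208,222,.07),("brk top N",170,181,.09),("brk top S",180,268,.09),("wall top N",240,177,.08),("wall top S",239,263,.08)]:
    print(n,plane("wrist",u,v,z).round(4))
c=lambda x,y:(120+x/3.4,140+y/3.4)
for n,p,z in [("brush top",c(315,181),.125+.010),("collar bottom",c(320,268),.063),("foot left/right bottom",c(363,320),.01),("decoy top",c(289,228),.18),("decoy top low",c(289,228),.135),("decoy neck bottom",c(294,408),.02),("bottle",c(170,412),0),("jar2",c(85,515),0),("jar4 bottom",c(605,55),0),("pot rim c",c(445,225),.04),("sealer handle",c(520,210),.08),("sealer bar end",c(470,270),.1),("yog",c(683,215),.07),("green",c(675,385),0)]:
    print(n,plane("side",*p,z).round(3))
for P in [(.503,.26,.06),(.503,.26,.135)]: print(proj("side",P),proj("scene",P))
```

```text
potc [0.4987 0.1209 0.04  ]
baseL [ 0.3546 -0.0215  0.008 ]
baseR [ 0.5394 -0.0163  0.008 ]
thr nut end [ 0.4219 -0.0661  0.06  ]
thr br end [ 0.4557 -0.0647  0.06  ]
head c top [ 0.499  -0.0553  0.07  ]
brk top N [ 0.4666 -0.003   0.09  ]
brk top S [ 0.4693 -0.101   0.09  ]
wall top N [ 0.5354 -0.0015  0.08  ]
wall top S [ 0.533  -0.1004  0.08  ]
brush top [0.521 0.254 0.135]
collar bottom [0.513 0.26  0.063]
foot left/right bottom [0.49  0.238 0.01 ]
decoy top [0.456 0.362 0.18 ]
decoy top low [0.498 0.312 0.135]
decoy neck bottom [0.462 0.358 0.02 ]
bottle [0.547 0.396 0.   ]
jar2 [0.523 0.505 0.   ]
jar4 bottom [ 0.556 -0.273  0.   ]
pot rim c [0.487 0.13  0.04 ]
sealer handle [0.419 0.127 0.08 ]
sealer bar end [0.394 0.239 0.1  ]
yog [0.318 0.045 0.07 ]
green [0.261 0.156 0.   ]
[[217.42128532 221.08798758]] [[211.91129068 185.96728607]]
[[216.88340805 196.56528141]] [[211.32055761 167.72456983]]
```

```bash
python3 -m pendant '[[0,-50,-10,0,0,0,1],[0,-50,-20,0,0,0,1],[45,0,0,0,0,0,1],[55,0,0,0,0,0,1],[55,10,0,0,0,0,1],[45,50,0,0,0,0,1],[0,0,0,0,0,0,1],[0,0,0,0,0,0,1],[0,0,0,0,0,0,1]]'
python3 - <<'E'
from h import *
s=env.sense();m=env.camera_model("wrist");c=env.capture("wrist");cv2.imwrite("pics/w2.png",c)
import pickle;pickle.dump(m,open("m2.pkl","wb"));print(s["clock"],s["tcp_pos"],s["orientation"],m["xyz"])
E
```

```text
clock: 1.27
tcp_pos: [0.5061, 0.1954, 0.2808]
orientation: [0.708, 0.706, 0.0, 0.0]
force: [-1.0, 0.2, 0.9]
width: 0.0855
gripper_force: 0.0
1.275 [0.50611176 0.19537237 0.2808447 ] [7.07780353e-01 7.06432445e-01 8.93459408e-07 4.15848111e-04] [0.50668671 0.27030721 0.40569455]
```

View pics/w2.png

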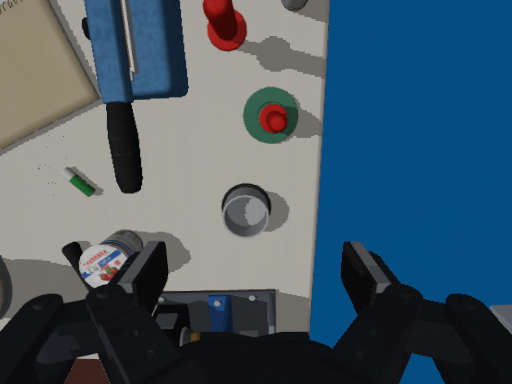

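The stand foot is centred at (271,115), the brush collar at (273,118), its handle top at (278,122), the pot rim at (246,213), and the decoy at (225,25).

Run:
```python
from h import *
import pickle;m=pickle.load(open("m2.pkl","rb"))
im=cv2.imread("pics/w2.png");h=cv2.cvtColor(im,cv2.COLOR_BGR2HSV);H,S,V=[h[...,i].astype(int) for i in range(3)]
red=((H<8)|(H>172))&(S>150)&(V>70); gr=(H>50)&(H<90)&(S>70)&(V>30)
for nm,k in(("red",red),("green",gr)):
    k=k.copy();k[:,:235]=0;k[:80]=0;k[150:]=0;k[:,305:]=0
    c=max(cv2.findContours(k.astype(np.uint8),cv2.RETR_EXTERNAL,cv2.CHAIN_APPROX_NONE)[0],key=cv2.contourArea)
    (x,y),r=cv2.minEnclosingCircle(c);print(nm,x,y,r)
    if nm=="green":print("foot",plane(m,x,y,.008),"foot r",(plane(m,x+r,y,.008)-plane(m,x,y,.008))[0])
print("top",plane(m,278,122,.133),"collar",plane(m,273,118,.066),"pot",plane(m,246,211,.04),"potbot",plane(m,246,208,.04))
for z in (.0,.06,.067,.135):print(z,proj(m,(.5155,.258,z)))
k=(h[...,1]<60)&(V<140);
```

```text
red 273.0527648925781 117.88990783691406 14.439982414245605
green 270.3951721191406 114.70967864990234 27.739059448242188
foot [0.52802163 0.25008491 0.008     ] foot r 0.035946241596809037
top [0.52819432 0.25007923 0.133     ] collar [0.52784554 0.24946892 0.066     ] pot [0.49618911 0.12937781 0.04      ] potbot [0.49622798 0.13355188 0.04      ]
0.0 [[260.61286521 108.23083162]]
0.06 [[261.76937675 109.90061122]]
0.067 [[261.93072585 110.13360306]]
0.135 [[263.92691563 113.01685254]]
```

```bash
python3 -m pendant '[[27,11,40,0,0,0,1],[27,11,40,0,0,0,1],[0,0,40,0,0,0,0.7],[0,0,35,0,0,0,0.6],[0,0,20,0,0,0,0.6],[0,0,0,0,0,0,0.6],[0,0,0,0,0,0,0.6],[0,0,0,0,0,0,0.6]]' 50
```

```text
clock: 2.33
tcp_pos: [0.5295, 0.2512, 0.1071]
orientation: [0.707, 0.707, 0.002, 0.001]
force: [-0.3, -0.2, -0.1]
width: 0.0513
gripper_force: 0.0
```

```bash
python3 -m pendant '[[-1,-1,1,0,0,0,0],[0,0,0,0,0,0,0],[0,0,0,0,0,0,0],[0,0,0,0,0,0,0],[0,0,0,0,0,0,0]]' 50; python3 -m pendant '[[0,0,-20,0,0,0,0],[0,0,-40,0,0,0,0],[0,0,-40,0,0,0,0],[0,0,0,0,0,0,0],[0,0,0,0,0,0,0]]'
python3 - <<'E'
from h import *
a=env.capture("side");s=env.sense();print(s["tcp_pos"],s["width"],s["gripper_force"])
cv2.imwrite("pics/g.png",cv2.resize(a[120:280,140:340],None,fx=3,fy=3))
print(proj("side",[s["tcp_pos"]]))
E
```

```text
clock: 2.95
tcp_pos: [0.5277, 0.2499, 0.1048]
orientation: [0.707, 0.707, 0.0, 0.0]
force: [-0.5, -1.8, 4.5]
width: 0.0168
gripper_force: 48.9
clock: 3.58
tcp_pos: [0.5268, 0.2495, 0.2032]
orientation: [0.707, 0.707, -0.001, -0.0]
force: [0.5, -0.5, -1.9]
width: 0.0167
gripper_force: 48.9
[0.52648101 0.2493046  0.20254706] 0.016845863261022588 48.931763134896755
[[211.36802065 168.12871081]]
```

View pics/g.png

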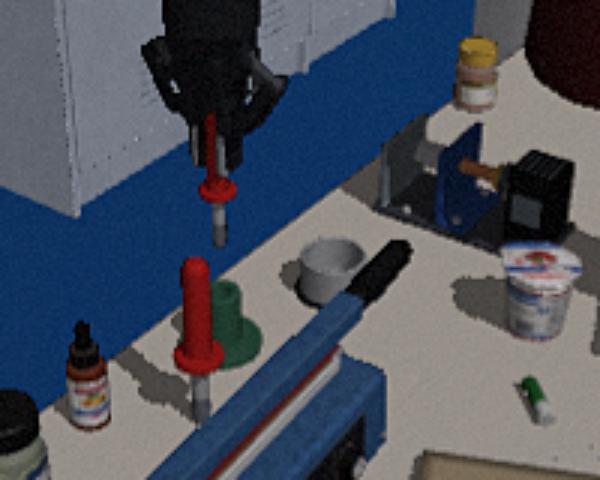

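The brush is held and nearly upright, with the tip at side crop (221,243); the stand is empty and the decoy untouched. Next is the pot.

```bash
python3 -m pendant '[[-45,-10,0,0,0,0,0],[-45,-10,0,0,0,0,0],[-35,-10,0,0,0,0,0],[0,0,0,0,0,0,0],[0,0,0,0,0,0,0]]'
python3 - <<'E'
from h import *
s=env.sense();print(s["tcp_pos"])
m=env.camera_model("wrist");c=env.capture("wrist")
a=env.capture("side");cv2.imwrite("pics/p.png",np.hstack([cv2.resize(c,(400,300)),cv2.resize(a[140:260,180:340],(400,300))]))
t=np.array(s["tcp_pos"]);print(proj("side",[t-[0,0,.095],[.497,.125,.04]]),proj(m,[t-[0,0,.095],[.497,.125,.04]])*400/512)
E
```

```text
clock: 4.25
tcp_pos: [0.4968, 0.1255, 0.2032]
orientation: [0.707, 0.707, -0.001, -0.001]
force: [0.0, -0.9, -0.3]
width: 0.0168
gripper_force: 49.0
[0.49681184 0.12545712 0.20324052]
[[249.36929786 183.32325971]
 [248.86751063 204.08720235]] [[198.1325396  155.702782  ]
 [198.46846111 138.75268916]]
```

View pics/p.png

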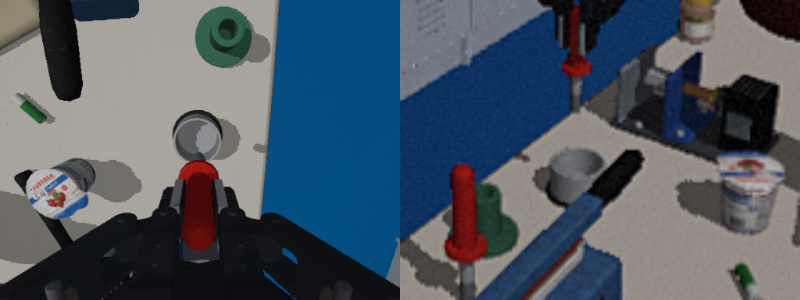

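The tip hangs at side crop (577,108), directly over the pot rim centre (577,160). Dip.

```bash
python3 -m pendant '[[0,0,45,0,0,0,0],[0,0,35,0,0,0,0],[0,0,12,0,0,0,0],[0,0,0,0,0,0,0],[0,0,0,0,0,0,0],[0,0,0,0,0,0,0],[0,0,0,0,0,0,0]]'
python3 - <<'E'
from h import *
m=env.camera_model("wrist");c=env.capture("wrist")
# pad width check and rig geometry from the first picture
print(plane("scene",278,243,.0))
E
```

```text
clock: 5.22
tcp_pos: [0.4981, 0.125, 0.1132]
orientation: [0.707, 0.707, 0.001, 0.0]
force: [-0.3, -0.3, -0.6]
width: 0.0169
gripper_force: 49.0
[ 3.74024955e-01 -6.70552184e-02 -1.11022302e-16]
```

```bash
python3 -m pendant '[[0,0,-50,0,0,0,0],[0,0,-50,0,0,0,0],[-45,-10,0,0,0,0,0],[-50,-12,0,0,0,0,0],[-50,-12,0,0,0,0,0],[-50,-10,0,0,0,0,0],[-40,-10,0,0,0,0,0],[0,0,0,0,0,0,0],[0,0,0,0,0,0,0],[0,0,0,0,0,0,0]]'
python3 - <<'E'
from h import *
s=env.sense();print(s["tcp_pos"],s["orientation"])
m=env.camera_model("wrist");c=env.capture("wrist");cv2.imwrite("pics/r.png",cv2.resize(c,(768,576)))
import pickle;pickle.dump(m,open("m3.pkl","wb"))
E
```

```text
clock: 6.52
tcp_pos: [0.4439, -0.1086, 0.2123]
orientation: [0.706, 0.708, 0.0, -0.0]
force: [0.3, 0.1, -0.6]
width: 0.0169
gripper_force: 49.0
[ 0.44388627 -0.10859518  0.21234541] [ 7.06070116e-01  7.08141854e-01  3.00900499e-04 -1.27914741e-04]
```

View pics/r.png

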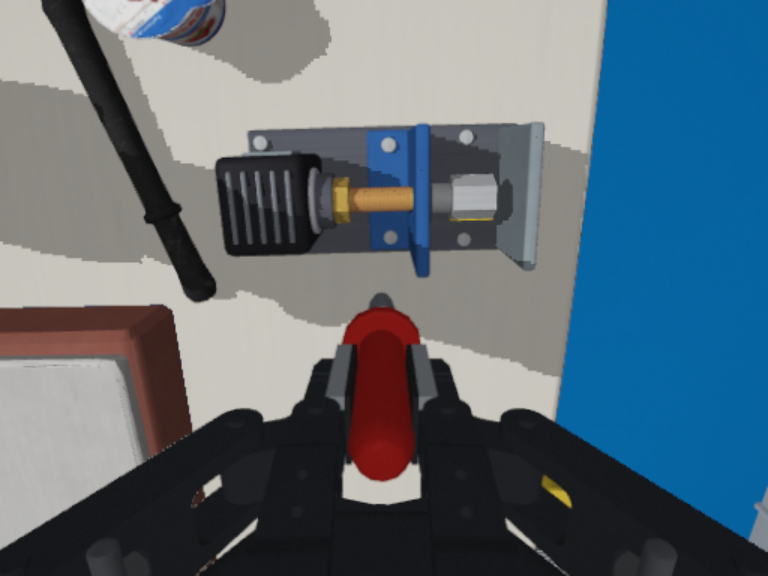

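Clear view: thread axis from (350,199) to (413,198), bracket top from (423,125) to (424,275), head centre (474,197), wall top from (538,125) to (530,268), base's far edge from (248,131) to (502,124). The brush tip is at (381,297).

Run:
```python
from h import *
import pickle;m=pickle.load(open("m3.pkl","rb"));k=2/3
for n,u,v,z in [("thr nut",350,199,.064),("thr brk",413,198,.064),("head c",474,195,.07),("head L",451,195,.07),("head R",497,195,.07),("brkN",423,125,.09),("brkS",424,275,.09),("wallN",538,125,.08),("wallS",530,268,.08),("baseL",248,131,.008),("baseR",502,124,.008),("motN",225,157,.09),("motS",229,254,.09),("tip",381,297,.118)]:
    print(n,plane(m,u*k,v*k,z).round(4))
```

```text
thr nut [ 0.4256 -0.0632  0.064 ]
thr brk [ 0.4635 -0.0625  0.064 ]
head c [ 0.499  -0.0599  0.07  ]
head L [ 0.4854 -0.06    0.07  ]
head R [ 0.5126 -0.0598  0.07  ]
brkN [ 0.466  -0.0219  0.09  ]
brkS [ 0.469  -0.1033  0.09  ]
wallN [ 0.5299 -0.0207  0.08  ]
wallS [ 0.5331 -0.1016  0.08  ]
baseL [ 0.3509 -0.0219  0.008 ]
baseR [ 0.5285 -0.0167  0.008 ]
motN [ 0.3607 -0.0381  0.09  ]
motS [ 0.3581 -0.0913  0.09  ]
tip [ 0.4444 -0.1073  0.118 ]
```

```bash
python3 -m pendant '[[25,0,0,0,0,0,0],[20,0,0,0,0,0,0],[0,0,25,0,0,0,0],[0,0,17,0,0,0,0],[0,0,2,0,0,0,0],[0,0,2,0,0,0,0],[0,0,0,0,0,0,0],[0,0,0,0,0,0,0]]'
```

```text
clock: 7.58
tcp_pos: [0.4439, -0.0652, 0.1669]
orientation: [0.707, 0.707, 0.0, 0.001]
force: [-0.2, -0.2, 0.4]
width: 0.0166
gripper_force: 49.0
```

```bash
python3 -m pendant '[[0,0,2,0,0,0,0],[0,0,2,0,0,0,0],[0,0,0,0,0,0,0],[0,0,0,0,0,0,0]]'
```

```text
clock: 8.07
tcp_pos: [0.4435, -0.0652, 0.1623]
orientation: [0.707, 0.707, -0.0, -0.0]
force: [-0.3, 0.5, 0.5]
width: 0.0168
gripper_force: 49.0
```

```bash
python3 -m pendant '[[2,0,1,0,0,0,0],[0,0,1,0,0,0,0],[0,0,0,0,0,0,0],[0,0,0,0,0,0,0]]'
```

```text
clock: 8.57
tcp_pos: [0.4438, -0.0638, 0.1615]
orientation: [0.707, 0.707, -0.0, 0.001]
force: [-1.7, -0.7, 6.1]
width: 0.0168
gripper_force: 49.9
```

```bash
python3 -m pendant '[[0,0,1,0,0,0,0],[0,0,0,0,0,0,0],[0,0,0,0,0,0,0],[0,0,0,0,0,0,0]]'
```

```text
clock: 9.07
tcp_pos: [0.444, -0.064, 0.1613]
orientation: [0.707, 0.707, 0.0, 0.001]
force: [-3.2, -0.8, 11.7]
width: 0.017
gripper_force: 50.4
```

Contact confirmed (12 N up). Now back above the stand.

```bash
python3 -m pendant '[[0,0,-30,0,0,0,0],[0,0,-35,0,0,0,0],[50,10,0,0,0,0,0],[55,15,0,0,0,0,0],[55,15,0,0,0,0,0],[55,15,0,0,0,0,0],[55,15,0,0,0,0,0],[43,14,0,0,0,0,0],[0,0,0,0,0,0,0],[0,0,0,0,0,0,0],[0,0,0,0,0,0,0]]'
python3 - <<'E'
from h import *
s=env.sense();t=np.array(s["tcp_pos"]);print(t,s["orientation"])
m=env.camera_model("wrist");c=env.capture("wrist");a=env.capture("side")
cv2.imwrite("pics/b.png",np.hstack([cv2.resize(c[90:340,120:420],(480,400)),cv2.resize(a[120:270,170:270],(266,400))]))
tip=t-[0,0,.0943]
for P in (tip,(.528,.250,.06)):
    w=proj(m,[P])[0];q=proj("side",[P])[0];print(w,(w-[120,90])*1.6,q,(q-[170,120])*2.66+[480,0])
E
```

```text
clock: 10.45
tcp_pos: [0.5277, 0.2479, 0.2243]
orientation: [0.708, 0.706, -0.0, 0.0]
force: [-0.7, 0.5, -0.6]
width: 0.0169
gripper_force: 49.1
[0.52768055 0.24791379 0.22425008] [ 7.08002506e-01  7.06209634e-01 -4.53149871e-04  4.45178580e-04]
[253.35571897 199.42703974] [213.36915035 175.08326359] [212.04830298 192.90944507] [591.84848594 193.93912389]
[253.8324017  174.62625726] [214.13184272 135.40201162] [212.10646682 215.85158438] [592.00320175 254.96521445]
```

View pics/b.png

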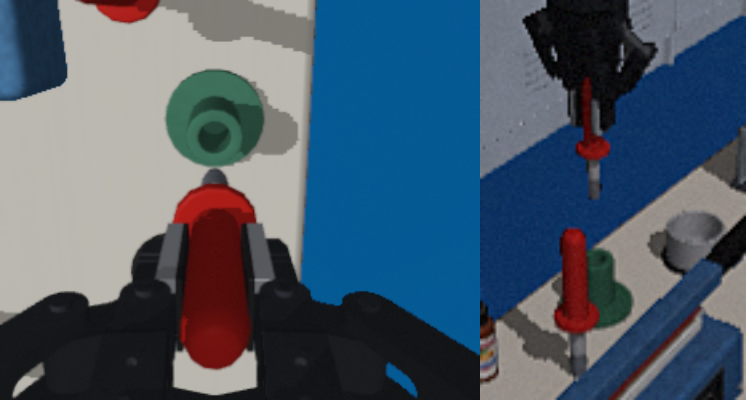

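The tip is at wrist crop (215,172) and the bore at (214,131), so they line up in x to about 1 mm. After a small y shift I'll go down.

```bash
python3 -m pendant '[[1.5,-0.5,30,0,0,0,0],[0,0,25,0,0,0,0],[0,0,12,0,0,0,0],[0,0,8,0,0,0,0],[0,0,0,0,0,0,0],[0,0,0,0,0,0,0]]'
python3 - <<'E'
from h import *
s=env.sense();t=np.array(s["tcp_pos"]);print(t,s["force"])
E
```

```text
clock: 11.3
tcp_pos: [0.5276, 0.2517, 0.1503]
orientation: [0.707, 0.707, 0.001, 0.0]
force: [0.1, -0.3, -0.3]
width: 0.0167
gripper_force: 49.1
[0.52763005 0.25168296 0.15030798] [ 0.06085917 -0.28582937 -0.32088362]
```

```bash
python3 -m pendant '[[-1,0,12,0,0,0,0],[0,0,12,0,0,0,0],[0,0,10,0,0,0,0],[0,0,5,0,0,0,0],[0,0,3,0,0,0,0],[0,0,0,0,0,0,0],[0,0,0,0,0,0,0]]'
```

```text
clock: 12.18
tcp_pos: [0.5273, 0.2505, 0.1077]
orientation: [0.707, 0.707, 0.0, 0.0]
force: [-0.7, 0.6, -0.1]
width: 0.0165
gripper_force: 49.1
```

```bash
python3 -m pendant '[[0,0,2,0,0,0,0],[0,0,0,0,0,0,0],[0,0,0,0,0,0,0.3],[0,0,0,0,0,0,0.4],[0,0,0,0,0,0,0.6],[0,0,0,0,0,0,0.6],[0,0,0,0,0,0,0.6],[0,0,0,0,0,0,0.6],[0,0,0,0,0,0,0.6]]'; python3 -m pendant '[[0,0,-30,0,0,0,0.6],[0,0,-45,0,0,0,0.6],[0,0,-55,0,0,0,0.6],[-50,-10,0,0,0,0,0.6],[-10,0,0,0,0,0,0.6],[0,0,0,0,0,0,0.6],[0,0,0,0,0,0,0.6]]'
python3 - <<'E'
from h import *
s=env.sense();print(s["tcp_pos"])
m=env.camera_model("wrist");c=env.capture("wrist");a=env.capture("side")
cv2.imwrite("pics/c.png",np.hstack([cv2.resize(c,(460,345)),cv2.resize(a[140:290,140:270],(299,345))]))
h=cv2.cvtColor(c,cv2.COLOR_BGR2HSV);H,S,V=[h[...,i].astype(int) for i in range(3)]
gr=((H>50)&(H<90)&(S>70)&(V>30));red=((H<8)|(H>172))&(S>150)&(V>70)
cs=max(cv2.findContours(gr.astype(np.uint8),cv2.RETR_EXTERNAL,cv2.CHAIN_APPROX_NONE)[0],key=cv2.contourArea);print(cv2.minEnclosingCircle(cs))
for q in cv2.findContours(red.astype(np.uint8),cv2.RETR_EXTERNAL,cv2.CHAIN_APPROX_NONE)[0]:
    if cv2.contourArea(q)>100:print(cv2.minEnclosingCircle(q))
print(proj(m,[(.528,.25,.008),(.528,.25,.066),(.528,.25,.135)]))
E
```

```text
clock: 13.3
tcp_pos: [0.5269, 0.2504, 0.1053]
orientation: [0.707, 0.707, 0.0, -0.0]
force: [-0.2, -0.1, 0.3]
width: 0.0514
gripper_force: 0.0
clock: 14.18
tcp_pos: [0.5165, 0.1919, 0.2348]
orientation: [0.706, 0.708, 0.0, -0.001]
force: [-0.4, 0.2, -0.5]
width: 0.0513
gripper_force: 0.0
[0.51650801 0.19193335 0.23483902]
((264.2075500488281, 114.05188751220703), 31.48562240600586)
((264.91473388671875, 117.07803344726562), 16.663347244262695)
((208.01405334472656, 13.477107048034668), 25.811927795410156)
[[263.96956507 114.18900981]
 [265.83241139 117.13186202]
 [269.27479989 122.57339615]]
```

View pics/c.png

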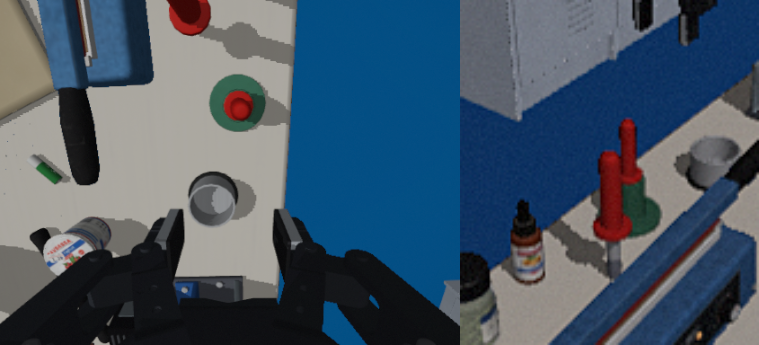

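The brush stands in its stand again: collar at wrist (265,117) against a predicted (266,117). Next, go over the bolt head and turn the tool a quarter turn.

```bash
python3 -m pendant '[[-50,-5,-10,0,0,0,0.7],[-55,-5,0,0,0,0,0.7],[-55,-5,0,0,0,0,0.7],[-55,-2,0,0,0,0,0.7],[-35,0,0,0,0,0,0.7],[0,0,0,0,0,0,0.7]]'; python3 -m pendant '[[0,0,0,0,0,-0.18,0.7],[0,0,0,0,0,-0.18,0.7],[0,0,0,0,0,-0.18,0.7],[0,0,0,0,0,-0.18,0.7],[0,0,0,0,0,-0.18,0.7],[0,0,0,0,0,-0.18,0.7],[0,0,0,0,0,-0.18,0.7],[0,0,0,0,0,-0.18,0.7],[0,0,0,0,0,-0.16,0.7],[0,0,0,0,0,0,0.7],[0,0,0,0,0,0,0.7]]'
python3 - <<'E'
from h import *
s=env.sense();print(s["tcp_pos"],s["joints"].round(2) if hasattr(s["joints"],"round") else s["joints"])
r=R.from_quat(s["orientation"]);print(r.as_matrix().round(3))
print("need tool mm",r.inv().apply(np.array([.499,-.061,.06])-s["tcp_pos"])*1000)
m=env.camera_model("wrist");c=env.capture("wrist");cv2.imwrite("pics/d.png",c)
print(proj(m,[(.499,-.061,.072),(.4445,-.0628,.064)]))
E
```

```text
clock: 15.02
tcp_pos: [0.5, -0.063, 0.2451]
orientation: [0.709, 0.705, -0.001, 0.0]
force: [-0.4, 0.2, -0.8]
width: 0.0597
gripper_force: 0.0
clock: 16.4
tcp_pos: [0.5001, -0.0583, 0.2452]
orientation: [-0.015, 1.0, 0.0, -0.0]
force: [0.1, -0.3, -0.2]
width: 0.0593
gripper_force: 0.0
[ 0.50013963 -0.05830959  0.2451892 ] [ 0.28  0.23 -0.24  1.64  0.06  1.28  1.63]
[[-1.    -0.029 -0.   ]
 [-0.029  1.     0.001]
 [ 0.     0.001 -1.   ]]
need tool mm [  1.18467464  -2.77380403 185.18768752]
[[250.45147702 172.3369085 ]
 [250.17039262 117.30912452]]
```

View pics/d.png

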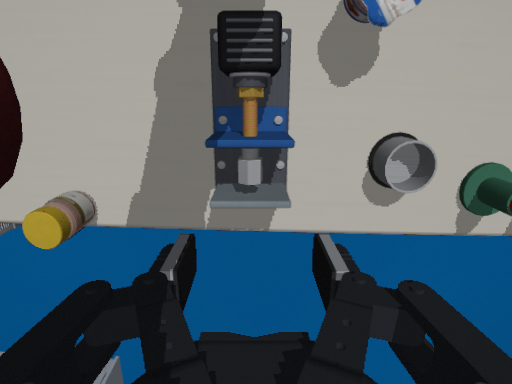

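The head shows at (250,170) against a predicted (250,172), and the rig is square to the image. Go down.

```bash
python3 -m pendant '[[1.5,-3,45,0,0,0,0.7],[0,0,50,0,0,0,0.7],[0,0,35,0,0,0,0.7],[0,0,20,0,0,0,0.7],[0,0,20,0,0,0,0.7],[0,0,13,0,0,0,0.7],[0,0,0,0,0,0,0.7],[0,0,0,0,0,0,0.7]]' 60
```

```text
clock: 17.45
tcp_pos: [0.4993, -0.0627, 0.063]
orientation: [-0.015, 1.0, -0.0, 0.001]
force: [-0.8, -0.1, -0.2]
width: 0.0595
gripper_force: 0.0
```

```bash
python3 -m pendant '[[0,1.5,2,0,0,0,0.7],[0,0,0,0,0,0,0],[0,0,0,0,0,0,0],[0,0,0,0,0,0,0],[0,0,0,0,0,0,0],[0,0,0,0,0,0,0],[0,0,0,0,0,0,0],[0,0,0,0,0,0,0]]' 60; python3 -m pendant '[[0,0,0,0,0,0,0],[0,0,0,0,0,0,0],[0,0,0,0,0,0,0],[0,0,0,0,0,0,0],[0,0,0,0,0,0,0],[0,0,0,0,0,0,0],[0,0,0,0,0,0,0],[0,0,0,0,0,0,0]]'
python3 - <<'E'
from h import *
s=env.sense();print(s["tcp_pos"],s["force"],s["torque"],s["width"])
a=env.capture("side")
cv2.imwrite("pics/e.png",cv2.resize(a[120:270,140:340],None,fx=3.5,fy=3.5))
E
```

```text
clock: 18.45
tcp_pos: [0.4988, -0.0626, 0.0609]
orientation: [-0.014, 1.0, -0.001, 0.0]
force: [-1.9, -3.2, 4.9]
width: 0.0244
gripper_force: 58.7
clock: 19.45
tcp_pos: [0.4988, -0.0626, 0.0609]
orientation: [-0.014, 1.0, -0.001, 0.0]
force: [-1.7, -4.2, 6.2]
width: 0.0245
gripper_force: 58.7
[ 0.49876477 -0.06257204  0.06090962] [-1.65520636 -4.20850347  6.16286881] [-0.68064264  0.2880191   0.0220182 ] 0.02450702170187814
```

View pics/e.png

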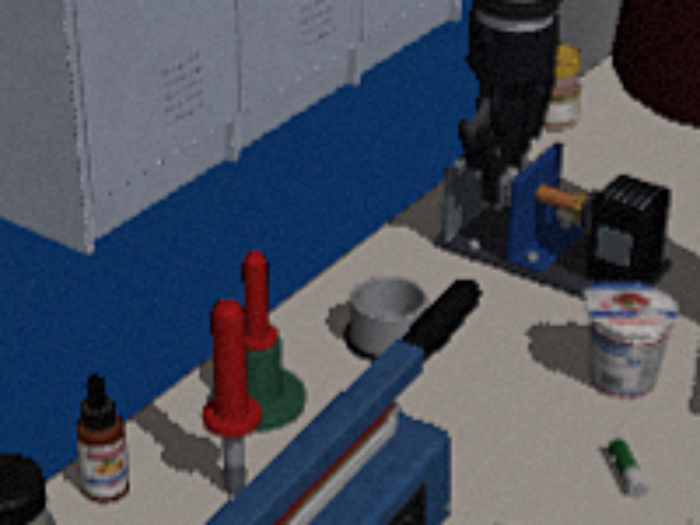

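The fingers are on the head (width 24.5 mm, about the size across flats) and the brush is standing in its stand. I'll firm up the grip and check that it stays steady.

```bash
for i in 1 2; do python3 -m pendant '[[0,0,0,0,0,0,0],[0,0,0,0,0,0,0],[0,0,0,0,0,0,0],[0,0,0,0,0,0,0],[0,0,0,0,0,0,0],[0,0,0,0,0,0,0],[0,0,0,0,0,0,0],[0,0,0,0,0,0,0]]' 80; python3 -c "
from h import *
s=env.sense();print(s['width'],s['torque'],s['force'])"; done
```

```text
clock: 20.5
tcp_pos: [0.4988, -0.0626, 0.061]
orientation: [-0.014, 1.0, -0.001, 0.0]
force: [-1.4, -2.8, 5.4]
width: 0.0241
gripper_force: 78.0
0.02406429254771108 [-0.70309849  0.35726296  0.00906322] [-1.40966217 -2.75291042  5.40621845]
clock: 21.5
tcp_pos: [0.4988, -0.0626, 0.061]
orientation: [-0.014, 1.0, -0.001, 0.0]
force: [-2.4, -3.0, 5.6]
width: 0.0239
gripper_force: 78.0
0.02385011207313915 [-0.67153031  0.35908131 -0.03841907] [-2.36152234 -3.01176327  5.64673652]
```

Steady, so I'll hand in.

```bash
python3 -c "
from workcell import env
print(env.sign_off())"
```

```text
the job is handed in; nothing more can be done
None
```

I dipped the brush, touched it to the thread and stood it back in its stand, and handed the job in at about 21.5 s with the bolt head gripped at 78 N, its width and forces steady (bolt speed not measured directly); sign-off gave no verdict.

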